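Free jammed cups from a tilting cup dispenser with a muddler

ROBOT

A 7-joint arm with a two-finger parallel gripper is mounted at the origin on the work surface. World frame = base frame: x ahead of the robot, y to its left, z up, the work surface at z = 0. Lengths are in m, angles in degrees, forces in N, time in s.
With the tool pointing down it reaches from about 0.4 to 0.9 m from the base axis. Payload 5.5 kg.
Tool frame: the origin (TCP) lies midway between the tips of the shut fingers; the grasp point (between the pads) lies 19 mm behind it; z points along the fingers, y is the direction in which the jaws open and shut (so a half turn about z gives the same grasp; the last joint's range is limited). The gripper opens to 92 mm and grips with 3 to 60 N. Pads are 19 mm wide; open, the fingers measure 130 mm over their backs; the gripper's body (75 mm by 190 mm) begins 47 mm behind the grasp point.
Start: joints at [-54.935, 28.699, -24.465, 88.831, 12.651, 65.22, -12.049], TCP at [0.222, 0.611, 0.227] pointing down, gripper open.
Joint ranges: [-164.97, 164.97], [-17.58, 116.51], [-87.97, 89.64], [11.32, 138.91], [-80.73, 260.73], [10.89, 115.49], [-147.41, 147.41]. Speed limits (degrees/s): [147.25, 147.25, 180, 180, 180, 180, 180].

INTERFACE

Orientations are given as a 3x3 rotation matrix whose columns are the frame's x, y, z axes.
In Python, from workcell import arm, camera, get_calibration gives the robot as it stands.
- The arm moves only by the shell command python3 -m jog 'ROWS' [OPENING] [FORCE]. ROWS is JSON, a list of rows, each a list of 2 entries, a list of its own where there are three numbers: the shift along the tool's x, y, z each as a share of 0.25 m, from -1 to 1, then the turn about the tool's z as a share of 90 degrees, from -1 to 1. A call has 1 to 10 rows; each row is the pose to reach, as a shift and turn from the pose measured when the call began, along the tool's axes at that moment; what a row does not reach only later rows make up. A row lasts 1/12 s, in which the tool goes at most 41.7 mm and 7.16 degrees, less where a joint would pass 70% of its speed; a pose out of reach is approached as far as the arm can. A call with a number of a shift or a turn outside -1 to 1 is refused whole. A call with a gripper value outside its range is refused whole. OPENING is the opening, from 0 (shut) to 1 (fully open), set as the call begins (- or left out, the last holds). The fingers move at their own pace and stop on an object; FORCE is the grip in N (left out, the last holds). Time passes only in rows, so rows that repeat a pose let the fingers close. It gives the time, the measured TCP pose, the force and the opening at its end, in the units of the state.
- arm.read_state(): the state, without advancing time (a new reading comes with each control period).
- camera(name): name is "scene" or "top" or "wrist"; returns the picture (480x640x3 uint8, blue, green, red); there is no depth.
- get_calibration(name): a dict with "mtx" (3x3 intrinsics, pixels), "rvec" (rotation vector, rad) and "tvec" (3), from world to camera coordinates, as OpenCV has them. Camera axes: x right, y down, z forward; pixel columns grow to the right and rows downward; lengths in m; the calibration is good to about 2 mm. A picture is of the moment at which its call begins: read the wrist's pose just before it. get_calibration takes no time and is no camera call; for the wrist camera it gives the pose at the moment of the call.
- arm.sign_off(): hands the job in, once; it reports no verdict.
The state is a dict: "time_s": time; "joint_pos": joint angles; "dq": joint speeds; "joint_efforts": joint torques, N m; "tcp_pos": TCP position; "ee_rot": TCP orientation; "wrist_force": force on the tool from outside, world axes, zero at the start; "ft_torque": the same for the moment, N m; "opening": opening from 0.0 (shut) to 1.0 (fully open).
Only numpy, scipy, OpenCV 4.12 (cv2) and the standard library are available. Lean on these libraries where they do the work, as an engineer would, in place of code of your own. Each camera call takes 0.05 s, during which the arm holds its last target. There are 200 camera calls.

TASK

The espresso to-go cups are stuck in the rubber outlet of the clear cup tube. Tip the tube towards you to its stop and leave it tipped, then slide the wooden muddler down inside it and press the cups slowly and gently out, no further than it takes for them to drop, so that they end up in the dispenser's steel tray without being crushed and without the gripper touching them. Stand the muddler back in its pocket of the black caddy, and leave everything else on the bar where it is.

Things in the scene. Friction and masses are not known exactly. Their poses are not given: they have to be found in the camera images.
- stand: Self-service cup dispenser, fixed: steel tray 250 x 150 mm (x -70 to +180, y +-75; floor 6 mm, rim 30 mm high from x = 30 on) and two cheeks (52 mm wide in x, to y = +-56, 161 mm high) carrying the tube on a level pivot at z = 135 mm. Rubber pad 48 mm wide, 22 mm high below the tube. Origin: on the bar below the pivot; x away from the robot along the tray, y along the pivot; yaw within 0.35.
- tube (a joint): Tilt of the clear tube about the pivot (rad): 0 upright, grows as its mouth tips towards the robot (stand's -x) and its outlet swings out over the tray; hard stop at 0.62. The pivot is stiff (0.25 N m, about 4 N at the fin) and stays where left. Upright, the cups' base is only 6 mm above the rubber pad, so they cannot come out.
- tube_mouth (a point): Centre of the tube's open upper end, on the tube's axis, 50 mm above the pivot when upright; turns with the tube: z out of the mouth along the axis, y along the pivot, x away from the robot when upright. Tube 122 mm long, bore 58 mm, outside 64 mm (black collar at the mouth 70 mm).
- tube_outlet (a point): Centre of the tube's open lower end, 122 mm from the mouth on the axis, same axes. Inside, 12 mm above its edge, four sprung rubber lobes narrow the bore to 51 mm and hold the cups by their two rims. They yield to a slow push of some 10 to 20 N along the axis; a fast push meets much more.
- tube_fin (a point): Middle of the black grip fin on the robot's side of the tube by the mouth: a plate 10 mm thick (y), 31 mm proud of the tube (x), 34 mm high (along the axis), top edge 1 mm above the mouth. This point lies 48 mm from the tube's axis, 14 mm below the mouth. Same axes as the mouth. Pinch it from above across its thickness and swing it about the pivot.
- cups: Two cream to-go cups with a red band stuck in each other, one piece: 64 mm long, base 38 mm, rims 54 mm wide at 53 and 62 mm from the base; 30 to 60 g. Origin: centre of the base's underside; z to their open top. They hang base down in the outlet. The muddler presses on the inner floor, 12 mm above the origin, 34 mm wide. Pushed some 20 mm they drop out into the tray. Over 28 N crushes them.
- cups_rim (a point): Centre of the upper cup's mouth, 64 mm from the base on the cups' axis.
- cups_mid (a point): Middle of the cups, 32 mm from the base on their axis.
- muddler: Wooden muddler, 234 mm long: foot 26 mm diameter, shank 21 mm, from 158 to 234 mm a square grip 24 x 24 mm. Origin: centre of the foot's flat end; z along the rod to the grip, x and y across the grip's flats. 100 to 170 g. Stands in the caddy.
- muddler_grip (a point): Point on the muddler's axis in the square grip, 208 mm from the foot. Gripped here or higher, the fingers stay clear of the tube's mouth. With the tube at its stop the cups come free when the foot is about 160 to 170 mm below the mouth; stop there: they drop only some 10 mm on to the tray, and a foot deeper than about 178 mm squeezes them against it.
- caddy: Black bar caddy, fixed: 112 x 166 mm, 85 mm high, walls 4 mm, six pockets (two along x, three along y); stirrers up to 145 mm high at x = +27, y = -55 mm, sugar sticks to 103 mm at x = +27, y = +55. Origin: centre of the underside; x away from the robot at yaw 0.
- caddy_pocket (a point): Centre of the floor of the muddler's pocket, the middle one on the near side (caddy's x = -27, y = 0), 4 mm above the bar; 50 x 50 mm, 81 mm deep, open on top. The muddler stands in it upright or leaning a little on its walls. Axes as the caddy's.
- milk_jug: Bystander: steel milk jug, 86 mm wide, 100 mm high, handle reaching 76 mm along its y. Origin: centre of the underside.
- tamper: Bystander: coffee tamper with wooden handle, 58 mm wide, 88 mm high, standing on the rubber mat.
- syrup: Bystander: amber syrup bottle, 72 mm wide, 240 mm high.
- jar: Bystander: glass jar with steel lid, 84 mm wide, 120 mm high.
- mug: Bystander: white mug, 80 mm wide, 75 mm high.
- saucer: Bystander: white saucer, 120 mm wide, 14 mm high.
- portafilter: Bystander: espresso portafilter lying on the bar, basket 70 mm wide, 40 mm high, black handle reaching 196 mm along its x.
Things that resemble listed ones, but are neither listed nor needed, are in the scene too. What is meant by the muddler is not purple, and is the larger of those in its own colour. What is shaped like the caddy but red is not meant.

How it is judged:
By the outcome, as a careful person would: the job done as asked, in the order asked, and still so for the second after the job is handed in, with the robot touching nothing.
It also fails if it takes over 72 s, if anything falls off the work surface, if the arm or the gripper's body presses on something with over 40 N, if the wrist force passes 120 N, or if a joint passes its speed limit or range.

## Working session

There is one attempt and no reset: what is moved stays moved. The work goes in short steps, Python scripts to look and compute and a shell command to move; the robot and the scene stay as the last step left them, time stands still between calls to the robot, and variables do not carry over. Pictures are saved under pics/ and viewed, about 8 in all and at most 12, crops included, and the job is handed in when it is done.

```bash
ls; mkdir -p pics; python3 - <<'E'
from workcell import arm,camera,get_calibration
import cv2,numpy as np
s=arm.read_state();print(s)
for n in("scene","top"):
    cv2.imwrite(f"pics/{n}0.png",camera(n));c=get_calibration(n);R=cv2.Rodrigues(np.array(c["rvec"],float))[0];print(n,np.array(c["mtx"]).tolist(),(-R.T@np.array(c["tvec"]).ravel()).round(3),R.round(2).tolist())
E
```

```text
pics
{'time_s': 0.0, 'joint_pos': array([-54.93783311,  28.75449097, -24.45414519,  88.89236612,
        12.650282  ,  65.22025416, -12.04818308]), 'dq': array([ 0.01663749, -0.08210483,  0.08356718,  0.08003497,  0.00659618,
        0.02749783,  0.06567952]), 'joint_efforts': array([-1.08978494e-05, -5.66590691e+01, -5.81645966e+00, -2.79112011e+01,
       -6.87482720e-02,  3.03011702e-02,  1.79444405e-04]), 'tcp_pos': array([0.22190519, 0.61018643, 0.22566564]), 'ee_rot': array([[-9.39829559e-01,  3.41642841e-01, -7.54486013e-04],
       [ 3.41643664e-01,  9.39827772e-01, -1.83440036e-03],
       [ 8.23771596e-05, -1.98178904e-03, -9.99998033e-01]]), 'wrist_force': array([-0.75407317,  0.18874434, -0.65157064]), 'ft_torque': array([-0.00234652, -0.03233675, -0.01884097]), 'opening': 1.0001982373231335}
scene [[461.15086987916266, 0.0, 313.10704469224305], [0.0, 461.15086987916266, 240.82980352779924], [0.0, 0.0, 1.0]] [1.106 0.406 0.945] [[-0.6, 0.8, 0.02], [0.59, 0.45, -0.67], [-0.54, -0.39, -0.74]]
top [[606.0329666013688, 0.0, 315.91873268105826], [0.0, 606.0329666013688, 232.45734813290318], [0.0, 0.0, 1.0]] [ 0.37  -0.039  1.605] [[0.02, -1.0, -0.02], [-1.0, -0.01, -0.09], [0.09, 0.02, -1.0]]
```

View pics/scene0.png

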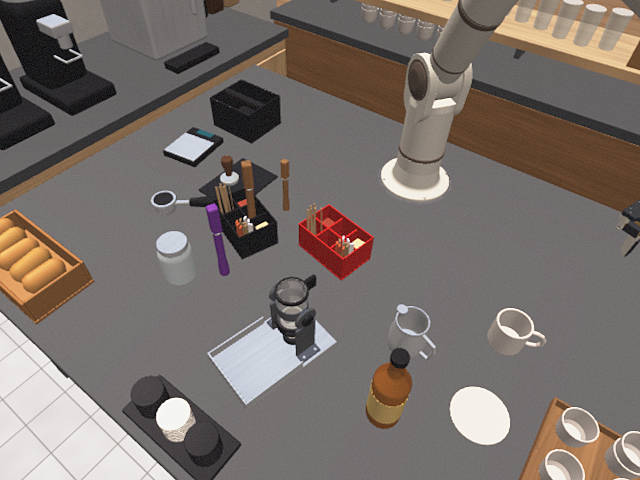

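View pics/top0.png

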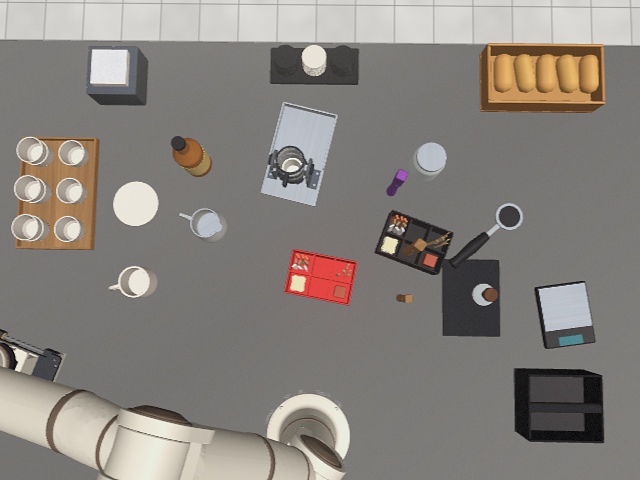

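The top view shows the stand's tray at about (300,155) and the fin around (305,180). The black caddy is at (414,242).

There are three muddler candidates:
- Brown, in the black caddy: scene (249,185), top (420,243).
- Smaller brown, standing alone: scene (285,185), top (405,298).
- Purple: scene (218,240).

The one in the caddy is the larger brown one, so it fits the description. I'll check it in an enlarged crop.

```bash
python3 - <<'E'
import cv2,numpy as np
t=cv2.imread("pics/top0.png");s=cv2.imread("pics/scene0.png")
a=cv2.resize(t[95:215,255:345],None,fx=4,fy=4,interpolation=cv2.INTER_CUBIC)
b=cv2.resize(t[205:305,370:460],None,fx=4,fy=4,interpolation=cv2.INTER_CUBIC)
im=np.zeros((480+0,720,3),np.uint8);im[:480,:360]=a;im[:400,360:]=b
cv2.imwrite("pics/c1.png",im)
cv2.imwrite("pics/c2.png",cv2.resize(s[150:390,190:350],None,fx=2.5,fy=2.5,interpolation=cv2.INTER_CUBIC))
E
```

```text
(no output)
```

View pics/c1.png

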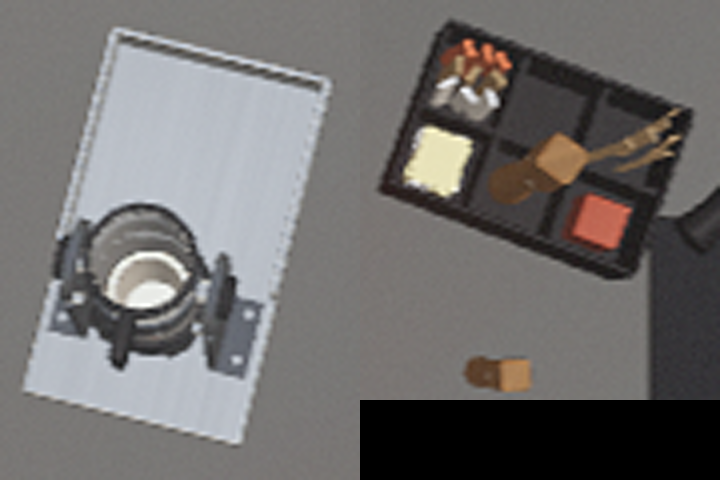

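View pics/c2.png

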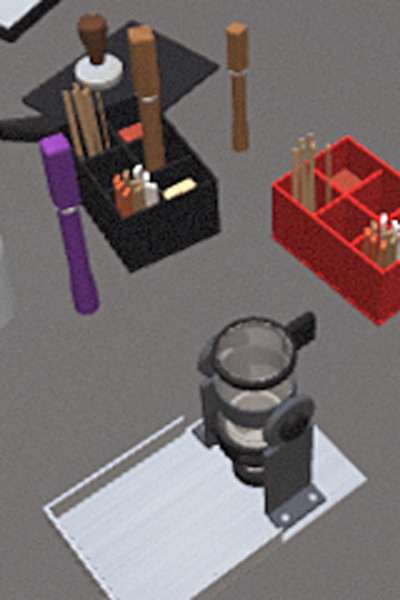

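The crop confirms the brown muddler in the black caddy's near-middle pocket, with its top face at crop (562,158). The lone brown one is clearly smaller. Next: cast rays.

```bash
cat > h.py <<'E'
from workcell import arm,camera,get_calibration
import cv2,numpy as np
def ray(n,p,c=None):
    c=c or get_calibration(n);R=cv2.Rodrigues(np.array(c["rvec"],float))[0];t=np.array(c["tvec"],float).ravel()
    d=R.T@np.linalg.inv(np.array(c["mtx"]))@np.array([p[0],p[1],1.]);return -R.T@t,d/np.linalg.norm(d)
def onz(n,p,z,c=None):
    o,d=ray(n,p,c);return o+d*(z-o[2])/d[2]
def tri(*rs):
    A=sum(np.eye(3)-np.outer(d,d) for o,d in rs);b=sum((np.eye(3)-np.outer(d,d))@o for o,d in rs)
    x=np.linalg.solve(A,b);return x,[round(1e3*float(np.linalg.norm((np.eye(3)-np.outer(d,d))@(x-o))),1) for o,d in rs]
E
python3 - <<'E'
from h import *
np.set_printoptions(precision=4,suppress=True)
A=lambda u,v:(255+u/4-.4,95+v/4-.4)
B=lambda u,v:(370+(u-360)/4-.4,205+v/4-.4)
S=lambda u,v:(190+u/2.5-.3,150+v/2.5-.3)
P=[onz("top",A(*p),z) for p,z in (((115,28),.03),((330,80),.03),((240,443),.006),((22,390),.006))]
print("tray",*P); n=np.linalg.norm
print(n(P[0]-P[1]),n(P[1]-P[2]),n(P[2]-P[3]),n(P[3]-P[0]))
X=(P[0]+P[1])/2-(P[3]+P[2])/2; X[2]=0;X/=n(X);Y=(P[0]-P[1]+P[3]-P[2]);Y/=n(Y)
print("yaw",np.degrees(np.arctan2(X[1],X[0])),np.degrees(np.arctan2(-Y[0],Y[1])))
c=sum(P)/4; print("ctr",c,"stand",c-X*.055)
Q=[onz("top",B(*p),.085) for p in ((447,20),(692,105),(632,280),(380,190))]
print("caddy",*Q,n(Q[0]-Q[1]),n(Q[1]-Q[2]),n(Q[2]-Q[3]),n(Q[3]-Q[0]))
Y=Q[0]-Q[1]+Q[3]-Q[2];Y/=n(Y);x=np.array([Y[1],-Y[0],0]);c=sum(Q)/4
print("cyaw",np.degrees(np.arctan2(x[1],x[0])),"c",c,"pocket",c-.027*x)
print("mud top",tri(ray("top",B(562,158)),ray("scene",S(143,35))),onz("top",B(562,158),.237))
print("fin top",tri(ray("top",A(120,330)),ray("scene",S(302,325))),onz("top",A(122,340),.186), onz("top",A(147,278),.185))
print("mouth",tri(ray("top",A(147,272)),ray("scene",S(254,353))))
E
```

```text
tray [0.8695 0.0804 0.03  ] [ 0.8357 -0.0634  0.03  ] [ 0.5948 -0.0071  0.006 ] [0.6284 0.1391 0.006 ]
0.14775861176053243 0.24857778385551046 0.15005038980520596 0.24928930838295182
yaw -13.409173125366392 -13.086542881493488
ctr [0.7321 0.0372 0.018 ] stand [0.6786 0.05   0.018 ]
caddy [ 0.5757 -0.2027  0.085 ] [ 0.524  -0.3565  0.085 ] [ 0.4137 -0.3186  0.085 ] [ 0.4676 -0.1612  0.085 ] 0.16226382986614357 0.11662025369989956 0.16637363840938346 0.11577907815804785
cyaw -18.71130625336711 c [ 0.4953 -0.2598  0.085 ] pocket [ 0.4697 -0.2511  0.085 ]
mud top (array([ 0.4776, -0.2519,  0.2328]), [0.3, 0.3]) [ 0.4775 -0.2515  0.237 ]
fin top (array([0.6362, 0.0628, 0.1828]), [1.0, 1.0]) [0.6302 0.0604 0.186 ] [0.668  0.0463 0.185 ]
mouth (array([0.6753, 0.046 , 0.1717]), [1.5, 1.5])
```

```bash
cat >> h.py <<'E'
ST=np.array([.6786,.050,0]);SY=np.radians(-13.25)
def st2w(p,o=ST,yaw=SY):
    c,s=np.cos(yaw),np.sin(yaw);return np.array([[c,-s,0],[s,c,0],[0,0,1]])@np.array(p)+o
def go(tcp,yaw_y=None,s=None):
    """shares for the tcp target and the angle (deg) of tool y in world"""
    s=s or arm.read_state();R=s["ee_rot"];d=R.T@(np.array(tcp)-s["tcp_pos"])/.25
    t=None
    if yaw_y is not None:
        a=np.degrees(np.arctan2(R[1,1],R[0,1]));t=round(-(((yaw_y-a)+180)%360-180)/90,3)
    print("shares",d.round(3),"turn",t,"dist mm",(np.linalg.norm(d)*250).round(),"F",s["wrist_force"].round(1),"t",round(s["time_s"],2),"open",round(s["opening"],3),"tcp",s["tcp_pos"].round(4))
E
python3 -m jog '[[[-0.76,-0.5,-0.2],0],[[-0.76,-0.5,-0.2],0],[[-0.76,-0.5,-0.2],0],[[-0.76,-0.5,-0.2],0],[[-0.76,-0.5,-0.2],0],[[-0.76,-0.5,-0.2],0]]' 0.4 15
python3 -m jog '[[[-0.8,-0.5,0],0],[[-0.8,-0.5,0],0],[[-0.8,-0.5,0],0],[[-0.8,-0.5,0],0],[[-0.8,-0.5,0],0],[[-0.8,-0.5,0],0]]'
python3 -c "
from h import *
go(st2w([-.052,0,.25]),76.75)"
```

```text
time_s: 0.6
tcp_pos: [0.3614, 0.4235, 0.2765]
ee_rot: [[-0.938, 0.346, 0.001], [0.346, 0.938, -0.004], [-0.002, -0.003, -1.0]]
wrist_force: [-0.0, -0.1, 0.2]
opening: 0.615
time_s: 1.1
tcp_pos: [0.5074, 0.2332, 0.277]
ee_rot: [[-0.937, 0.349, 0.001], [0.349, 0.937, -0.005], [-0.003, -0.004, -1.0]]
wrist_force: [0.8, -0.2, 1.1]
opening: 0.398
shares [-0.691 -0.474  0.112] turn -0.08 dist mm 211.0 F [ 0.8 -0.2  1.1] t 1.1 open 0.398 tcp [0.5074 0.2332 0.277 ]
```

```bash
python3 -m jog '[[[-0.69,-0.47,0.1],-0.08],[[-0.69,-0.47,0.1],-0.08],[[-0.69,-0.47,0.1],-0.08],[[-0.69,-0.47,0.1],-0.08],[[-0.69,-0.47,0.1],-0.08],[[-0.69,-0.47,0.1],-0.08],[[-0.69,-0.47,0.1],-0.08],[[-0.69,-0.47,0.1],-0.08]]'
python3 - <<'E'
from h import *
go(st2w([-.052,0,.158]),76.75)
c=get_calibration("wrist");im=camera("wrist");cv2.imwrite("pics/w1.png",im)
R=cv2.Rodrigues(np.array(c["rvec"],float))[0]
for p in([-.064,0,.186],[-.033,0,.186],[-.048,.005,.186],[-.048,-.005,.186],[0,0,.185]):
    q=cv2.projectPoints(st2w(p)[None],np.array(c["rvec"],float),np.array(c["tvec"],float),np.array(c["mtx"]),None)[0].ravel();print(p,q.round());cv2.circle(im,tuple(int(v) for v in q),3,(0,0,255),-1)
cv2.imwrite("pics/w1b.png",im)
E
```

```text
time_s: 1.77
tcp_pos: [0.6277, 0.0625, 0.252]
ee_rot: [[-0.973, 0.23, -0.001], [0.23, 0.973, -0.005], [-0.0, -0.005, -1.0]]
wrist_force: [0.7, 0.4, -0.2]
opening: 0.398
shares [-0.002 -0.     0.376] turn -0.001 dist mm 94.0 F [ 0.7  0.4 -0.2] t 1.77 open 0.398 tcp [0.6277 0.0625 0.252 ]
[-0.064, 0, 0.186] [321. 242.]
[-0.033, 0, 0.186] [321. 293.]
[-0.048, 0.005, 0.186] [330. 269.]
[-0.048, -0.005, 0.186] [313. 269.]
[0, 0, 0.185] [322. 342.]
```

View pics/w1b.png

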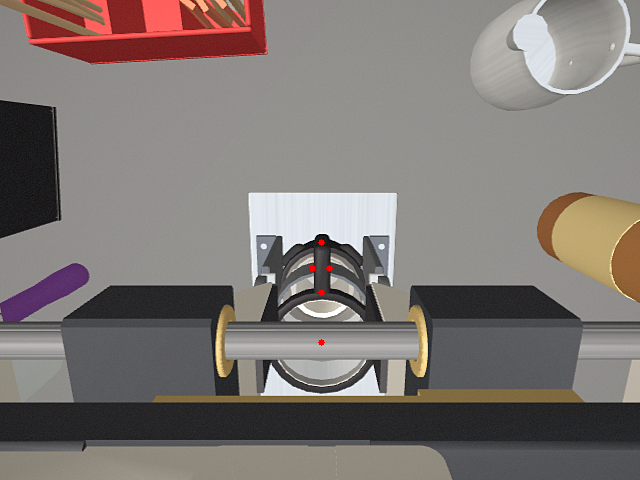

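The fin lines up with the predicted points, with its tip at (321,238) against the predicted 242, about 2 mm off. I'll descend, pinch it and swing.

```bash
python3 -m jog '[[[0,0,0.15],0],[[0,0,0.3],0],[[0,0,0.376],0],[[0,0,0.376],0],[[0,0,0.376],0]]'
python3 -m jog '[[[0,0,0],0],[[0,0,0],0],[[0,0,0],0],[[0,0,0],0],[[0,0,0],0],[[0,0,0],0]]' 0 15
python3 -m jog '[[[0.013,0,0.017],0],[[0.024,0,0.035],0],[[0.033,0,0.054],0],[[0.042,0,0.074],0],[[0.049,0,0.095],0],[[0.054,0,0.115],0],[[0.057,0,0.138],0],[[0.059,0,0.158],0],[[0.059,0,0.165],0],[[0.059,0,0.168],0]]'
python3 -c "
from h import *
go(st2w([-.0667,0,.120]),76.75)
cv2.imwrite('pics/s2.png',cv2.resize(camera('scene')[220:400,190:350],None,fx=3,fy=3))
cv2.imwrite('pics/w2.png',camera('wrist'))"
```

```text
time_s: 2.23
tcp_pos: [0.6261, 0.066, 0.1581]
ee_rot: [[-0.974, 0.225, -0.003], [0.225, 0.974, -0.003], [0.002, -0.004, -1.0]]
wrist_force: [0.5, 0.5, 0.6]
opening: 0.401
time_s: 2.73
tcp_pos: [0.6261, 0.0628, 0.1596]
ee_rot: [[-0.974, 0.227, -0.002], [0.227, 0.974, -0.006], [0.001, -0.007, -1.0]]
wrist_force: [-3.8, -5.1, 6.5]
opening: 0.105
time_s: 3.57
tcp_pos: [0.6133, 0.0657, 0.1193]
ee_rot: [[-0.974, 0.228, 0.001], [0.228, 0.974, -0.006], [-0.003, -0.006, -1.0]]
wrist_force: [-1.3, -1.5, 5.4]
opening: 0.107
shares [-0.002 -0.001 -0.003] turn 0.001 dist mm 1.0 F [-1.3 -1.5  5.4] t 3.57 open 0.107 tcp [0.6133 0.0657 0.1193]
```

View pics/s2.png

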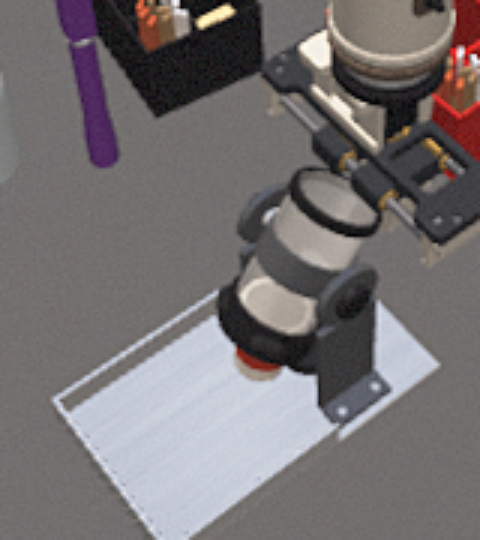

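The tube is tipped, with the cups' base poking out at (258,365). I'll push on a little to confirm the stop before letting go.

```bash
python3 -m jog '[[[-0.002,0,0.006],0],[[-0.004,0,0.014],0],[[-0.004,0,0.02],0],[[-0.004,0,0.02],0]]'

```

```text
time_s: 4.0
tcp_pos: [0.6143, 0.0655, 0.1166]
ee_rot: [[-0.974, 0.228, 0.002], [0.228, 0.974, -0.006], [-0.003, -0.006, -1.0]]
wrist_force: [-6.4, -1.1, 15.2]
opening: 0.104
```

```bash
python3 -m jog '[[[0,0,-0.01],0],[[0,0,-0.01],0],[[0,0,-0.01],0],[[0,0,-0.01],0]]' 0.4
python3 -m jog '[[[0,0,-0.16],0],[[0,0,-0.32],0],[[0,0,-0.48],0],[[0,0,-0.66],0],[[0,0,-0.66],0],[[0,0,-0.66],0]]' 0.7
python3 -c "
from h import *
go([.4776,-.252,.28],65)"
```

```text
time_s: 4.33
tcp_pos: [0.6142, 0.0655, 0.1189]
ee_rot: [[-0.974, 0.228, 0.001], [0.228, 0.974, -0.006], [-0.003, -0.006, -1.0]]
wrist_force: [0.3, 0.1, -1.2]
opening: 0.347
time_s: 4.83
tcp_pos: [0.616, 0.067, 0.2875]
ee_rot: [[-0.974, 0.228, 0.008], [0.228, 0.974, -0.005], [-0.009, -0.003, -1.0]]
wrist_force: [0.4, -0.4, -0.9]
opening: 0.695
shares [ 0.248 -1.368  0.032] turn 0.131 dist mm 348.0 F [ 0.4 -0.4 -0.9] t 4.83 open 0.695 tcp [0.616  0.067  0.2875]
```

```bash
python3 -m jog '[[[0.14,-0.8,0.02],0],[[0.14,-0.8,0.02],0],[[0.14,-0.8,0.02],0],[[0.14,-0.8,0.02],0],[[0.14,-0.8,0.02],0],[[0.14,-0.8,0.02],0]]'
python3 -m jog '[[[0.11,-0.57,0.02],0.13],[[0.11,-0.57,0.02],0.13],[[0.11,-0.57,0.02],0.13],[[0.11,-0.57,0.02],0.13],[[0.11,-0.57,0.02],0.13],[[0.11,-0.57,0.02],0.13]]'
python3 - <<'E'
from h import *
go([.4776,-.252,.28],65)
c=get_calibration("wrist");im=camera("wrist");cv2.imwrite("pics/w3.png",im)
for p in([.4776,-.252,.235],[.4697,-.2511,.085],[.4697,-.2511,.004]):
    q=cv2.projectPoints(np.array(p)[None],np.array(c["rvec"],float),np.array(c["tvec"],float),np.array(c["mtx"]),None)[0].ravel();print(p,q.round());cv2.circle(im,tuple(int(v) for v in q),3,(255,0,255),-1)
cv2.imwrite("pics/w3b.png",im)
E
```

```text
time_s: 5.33
tcp_pos: [0.5316, -0.1292, 0.2805]
ee_rot: [[-0.971, 0.24, 0.003], [0.24, 0.971, -0.009], [-0.005, -0.008, -1.0]]
wrist_force: [-0.4, -0.1, 0.1]
opening: 0.702
time_s: 5.83
tcp_pos: [0.4686, -0.2627, 0.2746]
ee_rot: [[-0.9, 0.436, -0.001], [0.436, 0.9, -0.008], [-0.003, -0.008, -1.0]]
wrist_force: [-0.0, 0.9, -1.1]
opening: 0.7
shares [-0.014  0.054 -0.022] turn -0.01 dist mm 15.0 F [-0.   0.9 -1.1] t 5.83 open 0.7 tcp [ 0.4686 -0.2627  0.2746]
[0.4776, -0.252, 0.235] [349. 283.]
[0.4697, -0.2511, 0.085] [336. 214.]
[0.4697, -0.2511, 0.004] [334. 200.]
```

View pics/w3b.png

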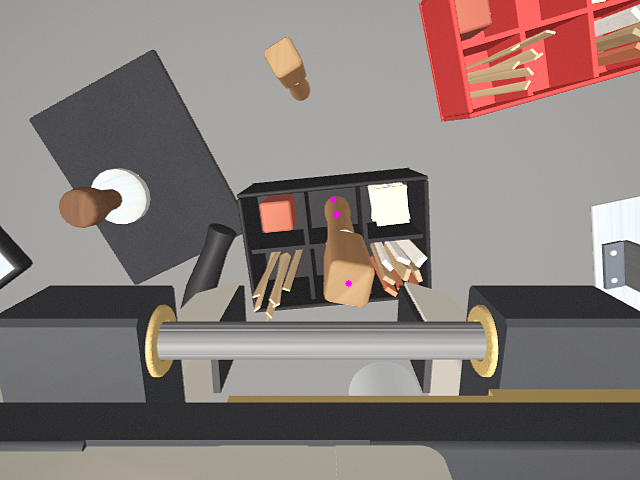

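The muddler's top is at (349,281), matching the prediction. Its flats are turned about 8° from the tool, so the edge direction is about 57°. I'll align, descend and grip.

```bash
python3 -m jog '[[[-0.014,0.054,0],0.08],[[-0.014,0.054,0],0.08],[[-0.014,0.054,0.1],0.08],[[-0.014,0.054,0.2],0.08],[[-0.014,0.054,0.31],0.08],[[-0.014,0.054,0.31],0.08],[[-0.014,0.054,0.31],0.08]]'
python3 -m jog '[[[0,0,0],0],[[0,0,0],0],[[0,0,0],0],[[0,0,0],0],[[0,0,0],0],[[0,0,0],0],[[0,0,0],0],[[0,0,0],0]]' 0 15
python3 -c "
from h import *
go([.4776,-.252,.252],71.3)"
```

```text
time_s: 6.47
tcp_pos: [0.4781, -0.2488, 0.1959]
ee_rot: [[-0.842, 0.539, -0.004], [0.539, 0.842, -0.006], [0.0, -0.007, -1.0]]
wrist_force: [-0.1, 0.1, 0.7]
opening: 0.698
time_s: 7.13
tcp_pos: [0.4781, -0.2492, 0.1963]
ee_rot: [[-0.842, 0.539, -0.003], [0.539, 0.842, -0.006], [-0.0, -0.007, -1.0]]
wrist_force: [-0.3, -0.4, 2.7]
opening: 0.258
shares [-0.004 -0.012 -0.223] turn -0.155 dist mm 56.0 F [-0.3 -0.4  2.7] t 7.13 open 0.258 tcp [ 0.4781 -0.2492  0.1963]
```

```bash
python3 -m jog '[[[0,0,-0.06],-0.05],[[0,0,-0.12],-0.1],[[0,0,-0.18],-0.155],[[0,0,-0.22],-0.155],[[0,0,-0.22],-0.155],[[0,0,-0.22],-0.155]]'
python3 - <<'E'
from h import *
PK=np.array([.4697,-.2511,0]);CY=np.radians(-18.7)
for a in (0,9,18,27,36,38):
    r=np.radians(a);u=25-10.5/np.cos(r)+186*np.sin(r);z=85+186*np.cos(r)-19
    print(a,end=" ");go(st2w([-u/1e3,0,z/1e3],PK,CY),71.3)
im=camera("scene");cv2.imwrite("pics/s4.png",im)
E
```

```text
time_s: 7.63
tcp_pos: [0.4784, -0.2489, 0.2513]
ee_rot: [[-0.947, 0.322, -0.003], [0.322, 0.947, -0.006], [0.001, -0.007, -1.0]]
wrist_force: [0.2, -0.9, -2.7]
opening: 0.26
0 shares [ 0.088 -0.02  -0.003] turn -0.001 dist mm 23.0 F [ 0.2 -0.9 -2.7] t 7.63 open 0.26 tcp [ 0.4784 -0.2489  0.2513]
9 shares [ 0.204 -0.02   0.007] turn -0.001 dist mm 51.0 F [ 0.2 -0.9 -2.7] t 7.63 open 0.26 tcp [ 0.4784 -0.2489  0.2513]
18 shares [ 0.316 -0.02   0.034] turn -0.001 dist mm 80.0 F [ 0.2 -0.9 -2.7] t 7.63 open 0.26 tcp [ 0.4784 -0.2489  0.2513]
27 shares [ 0.421 -0.02   0.079] turn -0.001 dist mm 107.0 F [ 0.2 -0.9 -2.7] t 7.63 open 0.26 tcp [ 0.4784 -0.2489  0.2513]
36 shares [ 0.515 -0.02   0.14 ] turn -0.001 dist mm 134.0 F [ 0.2 -0.9 -2.7] t 7.63 open 0.26 tcp [ 0.4784 -0.2489  0.2513]
38 shares [ 0.535 -0.02   0.155] turn -0.001 dist mm 139.0 F [ 0.2 -0.9 -2.7] t 7.63 open 0.26 tcp [ 0.4784 -0.2489  0.2513]
```

```bash
python3 -m jog '[[[0.09,-0.01,0],0],[[0.15,-0.01,0],0],[[0.2,-0.01,0.007],0],[[0.26,-0.01,0.02],0],[[0.316,-0.01,0.034],0],[[0.37,-0.01,0.055],0],[[0.42,-0.01,0.08],0],[[0.47,-0.01,0.11],0],[[0.515,-0.01,0.14],0],[[0.535,-0.01,0.155],0]]' 0 10
python3 -m jog '[[[0,0,0],0],[[0,0,0],0]]' 0 30
python3 - <<'E'
from h import *
go([.4,-.2,.28],71)
im=camera("scene");cv2.imwrite("pics/s5.png",im)
a=cv2.resize(im[90:330,170:430],None,fx=2.2,fy=2.2);cv2.imwrite("pics/s5c.png",a)
E
```

```text
time_s: 8.52
tcp_pos: [0.3483, -0.2074, 0.2106]
ee_rot: [[-0.946, 0.323, -0.007], [0.324, 0.946, -0.004], [0.005, -0.006, -1.0]]
wrist_force: [0.7, 0.1, -0.9]
opening: 0.261
time_s: 8.68
tcp_pos: [0.3484, -0.2073, 0.2104]
ee_rot: [[-0.946, 0.324, -0.007], [0.324, 0.946, -0.004], [0.005, -0.006, -1.0]]
wrist_force: [0.8, -0.7, -0.9]
opening: 0.258
shares [-0.185  0.093 -0.28 ] turn 0.001 dist mm 87.0 F [ 0.8 -0.7 -0.9] t 8.68 open 0.258 tcp [ 0.3484 -0.2073  0.2104]
```

View pics/s5c.png

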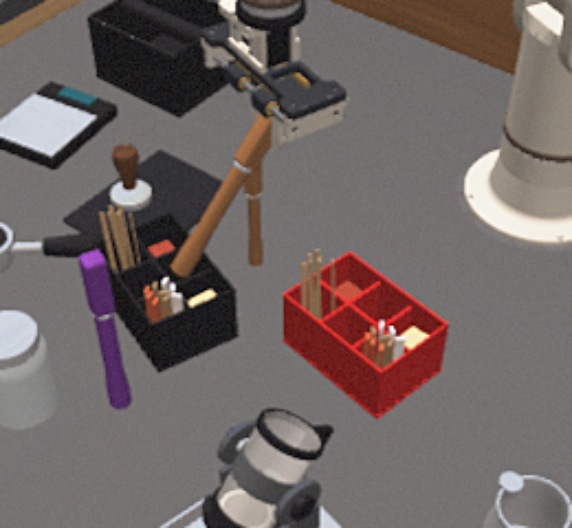

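The muddler now leans about 36° and can be lifted out. I'll lift it and carry it to a hover on the tube's axis.

```bash
python3 -m jog '[[[0,0,-0.1],0],[[0,0,-0.2],0],[[0,0,-0.3],0],[[0,0,-0.4],0],[[0,0,-0.5],0],[[0,0,-0.6],0],[[0,0,-0.6],0],[[0,0,-0.6],0]]' 0 40
python3 -c "
from h import *
go(st2w([-.175,0,.361]),76.75)
"
```

```text
time_s: 9.4
tcp_pos: [0.3505, -0.2071, 0.3616]
ee_rot: [[-0.946, 0.324, -0.005], [0.324, 0.946, -0.005], [0.003, -0.007, -1.0]]
wrist_force: [0.6, -0.9, -1.8]
opening: 0.26
shares [-0.212  1.329 -0.007] turn -0.063 dist mm 336.0 F [ 0.6 -0.9 -1.8] t 9.4 open 0.26 tcp [ 0.3505 -0.2071  0.3616]
```

```bash
python3 -m jog '[[[-0.05,0.12,0],0],[[-0.08,0.25,0],0],[[-0.1,0.37,0],0],[[-0.12,0.5,0],0],[[-0.12,0.63,0],0],[[-0.12,0.7,0],0]]'
python3 -m jog '[[[-0.05,0.12,0],-0.063],[[-0.09,0.25,0],-0.063],[[-0.09,0.37,0],-0.063],[[-0.09,0.5,0],-0.063],[[-0.09,0.6,0],-0.063],[[-0.09,0.63,0],-0.063],[[-0.09,0.63,0],-0.063],[[-0.09,0.63,0],-0.063]]'
python3 - <<'E'
from h import *
go(st2w([-.175,0,.361]),76.75)
s=camera("scene");t=camera("top")
cv2.imwrite("pics/s6.png",s);cv2.imwrite("pics/t6.png",t)
def prj(n,p):
    c=get_calibration(n);return cv2.projectPoints(np.array(p,float)[None],np.array(c["rvec"],float),np.array(c["tvec"],float),np.array(c["mtx"]),None)[0].ravel()
a=np.array([-.581,0,.814]);piv=np.array([0,0,.135])
ims=[]
for n,im in(("scene",s),("top",t)):
    q=[prj(n,st2w(piv+a*k)) for k in(.05,.09,.301)];print(n,np.round(q))
    f=4 if n=="scene" else 5
    x,y=q[1].astype(int);x0,y0=x-45,y-60
    cr=cv2.resize(im[y0:y0+120,x0:x0+90],(400,533),interpolation=cv2.INTER_CUBIC);k=400/90
    for p in q: cv2.circle(cr,(int((p[0]-x0)*k),int((p[1]-y0)*k)),3,(255,0,255),-1)
    print(n,x0,y0,k);ims.append(cr)
cv2.imwrite("pics/c6.png",np.hstack(ims))
E
```

```text
time_s: 9.9
tcp_pos: [0.4357, -0.047, 0.3585]
ee_rot: [[-0.947, 0.32, -0.008], [0.32, 0.947, -0.003], [0.007, -0.005, -1.0]]
wrist_force: [0.1, 0.9, -1.0]
opening: 0.258
time_s: 10.57
tcp_pos: [0.5067, 0.0943, 0.3559]
ee_rot: [[-0.974, 0.224, -0.011], [0.224, 0.974, -0.004], [0.01, -0.006, -1.0]]
wrist_force: [-0.7, -1.4, -1.1]
opening: 0.26
shares [-0.01  -0.015 -0.02 ] turn 0.003 dist mm 7.0 F [-0.7 -1.4 -1.1] t 10.57 open 0.26 tcp [0.5067 0.0943 0.3559]
scene [[304. 285.]
 [312. 269.]
 [364. 180.]]
scene 267 209 4.444444444444445
top [[287. 172.]
 [284. 179.]
 [263. 221.]]
top 238 118 4.444444444444445
```

View pics/c6.png

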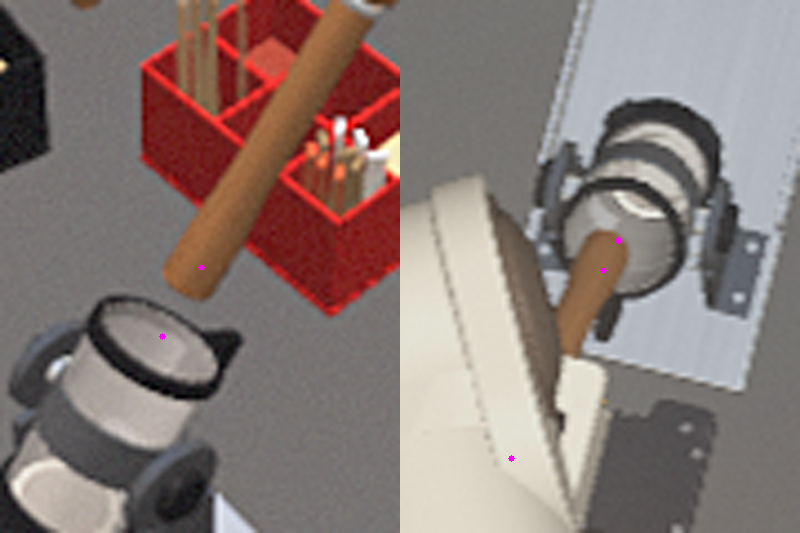

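```bash
python3 - <<'E'
from h import *
S=lambda u,v:(267+u*.225-.4,209+v*.225-.4)
T=lambda u,v:(238+(u-400)*.225-.4,118+v*.225-.4)
def w2s(p): 
    c,s=np.cos(SY),np.sin(SY);d=p-ST;return np.array([c*d[0]+s*d[1],-s*d[0]+c*d[1],d[2]])
g=w2s(arm.read_state()["tcp_pos"])+[0,0,.019]
print("grip",g.round(4))
for n,a,b in(("foot",(187,284),(609,243)),("mouth",(156,343),(625,239))):
    x,e=tri(ray("scene",S(*a)),ray("top",T(*b)));p=w2s(x);print(n,p.round(4),e,"len",np.linalg.norm(g-p).round(4), "lean",np.degrees(np.arctan2(p[0]-g[0],g[2]-p[2])).round(1),"side",np.degrees(np.arctan2(p[1]-g[1],g[2]-p[2])).round(1))
E
```

```text
grip [-0.177   0.0025  0.3757]
foot [-0.0383  0.0026  0.2116] [1.5, 1.5] len 0.2148 lean 40.2 side 0.0
mouth [-0.0259 -0.0019  0.1723] [0.2, 0.2] len 0.2533 lean 36.6 side -1.2
```

```bash
cat >> h.py <<'E'
AX=np.array([-.581,0,.814]);PV=np.array([0,0,.135])
def foot(depth,rel=(.136,0,-.164),dy=0):
    """go() to put the foot on the tube axis, depth m below the mouth"""
    print(depth,end=" ");go(st2w(PV+AX*(.05-depth)-np.array(rel)-[0,0,.019]+[0,dy,0]),76.75)
E
python3 -c "
from h import *
foot(-.03);foot(0);foot(.08)"
```

```text
-0.03 shares [ 0.022 -0.01   0.046] turn 0.001 dist mm 13.0 F [-0.6 -0.7 -1.9] t 10.67 open 0.257 tcp [0.5069 0.093  0.3567]
0 shares [-0.049 -0.009  0.144] turn 0.001 dist mm 38.0 F [-0.6 -0.7 -1.9] t 10.67 open 0.257 tcp [0.5069 0.093  0.3567]
0.08 shares [-0.237 -0.008  0.402] turn 0.001 dist mm 117.0 F [-0.6 -0.7 -1.9] t 10.67 open 0.257 tcp [0.5069 0.093  0.3567]
```

```bash
python3 -m jog '[[[0.022,-0.01,0.046],0],[[0.022,-0.01,0.046],0],[[-0.01,-0.01,0.09],0],[[-0.05,-0.01,0.144],0],[[-0.08,-0.01,0.19],0],[[-0.12,-0.01,0.24],0],[[-0.15,-0.01,0.285],0],[[-0.18,-0.01,0.325],0],[[-0.18,-0.01,0.325],0]]'
python3 - <<'E'
from h import *
foot(.055)
s=camera("scene");cv2.imwrite("pics/s7.png",s);t=camera("top");cv2.imwrite("pics/t7.png",t)
cv2.imwrite("pics/c7.png",np.hstack([cv2.resize(s[230:370,255:345],None,fx=4,fy=4,interpolation=cv2.INTER_CUBIC),cv2.resize(t[110:250,250:340],None,fx=4,fy=4,interpolation=cv2.INTER_CUBIC)]))
E
```

```text
time_s: 11.42
tcp_pos: [0.5495, 0.0787, 0.2721]
ee_rot: [[-0.973, 0.229, -0.013], [0.229, 0.974, -0.005], [0.012, -0.008, -1.0]]
wrist_force: [-0.3, -0.3, -1.2]
opening: 0.263
0.055 shares [ 0.004  0.006 -0.015] turn 0.0 dist mm 4.0 F [-0.3 -0.3 -1.2] t 11.42 open 0.263 tcp [0.5495 0.0787 0.2721]
```

View pics/c7.png

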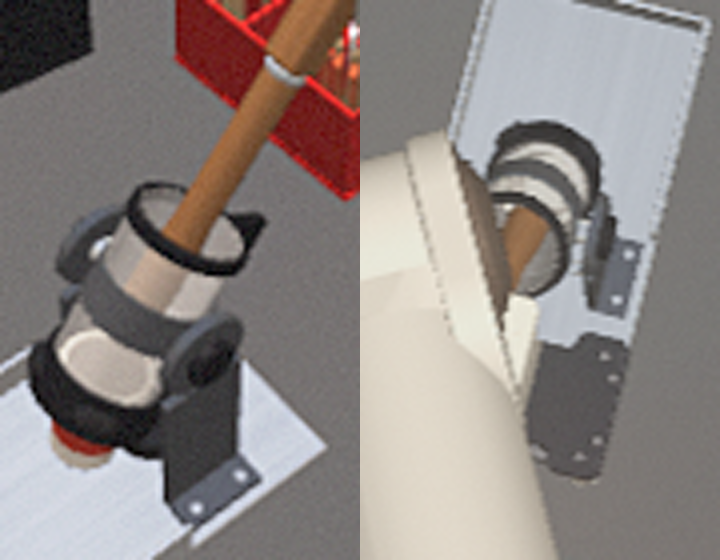

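The foot is inside, near-coaxial with the tube and without contact: the rod is at (195,225) and the mouth centre at (187,228). I'll go on to 125 mm.

```bash
python3 -c "
from h import *
foot(.085);foot(.125)"
python3 -m jog '[[[-0.03,0,0.03],0],[[-0.06,0.003,0.08],0],[[-0.09,0.005,0.12],0],[[-0.12,0.005,0.16],0],[[-0.15,0.005,0.2],0],[[-0.16,0.005,0.212],0],[[-0.16,0.005,0.212],0]]'
python3 -c "
from h import *
foot(.125);foot(.135)"
```

```text
0.085 shares [-0.069  0.002  0.091] turn 0.001 dist mm 29.0 F [ 0.3  0.3 -1.1] t 11.52 open 0.258 tcp [0.5493 0.0799 0.2744]
0.125 shares [-0.164  0.003  0.22 ] turn 0.001 dist mm 69.0 F [ 0.3  0.3 -1.1] t 11.52 open 0.258 tcp [0.5493 0.0799 0.2744]
time_s: 12.1
tcp_pos: [0.5877, 0.0712, 0.2191]
ee_rot: [[-0.974, 0.228, -0.014], [0.228, 0.974, -0.004], [0.013, -0.007, -1.0]]
wrist_force: [-0.5, 0.6, -0.8]
opening: 0.26
0.125 shares [-0.004  0.001  0.001] turn 0.001 dist mm 1.0 F [-0.5  0.6 -0.8] t 12.1 open 0.26 tcp [0.5877 0.0712 0.2191]
0.135 shares [-0.027  0.001  0.033] turn 0.001 dist mm 11.0 F [-0.5  0.6 -0.8] t 12.1 open 0.26 tcp [0.5877 0.0712 0.2191]
```

```bash
python3 -m jog '[[[-0.007,0,0.005],0],[[-0.01,0,0.01],0],[[-0.013,0,0.014],0],[[-0.016,0,0.018],0],[[-0.02,0,0.023],0],[[-0.023,0,0.028],0],[[-0.026,0,0.032],0],[[-0.029,0,0.036],0],[[-0.032,0,0.04],0],[[-0.034,0,0.043],0]]'
python3 -m jog '[[[-0.001,0,0.002],0],[[-0.003,0,0.004],0],[[-0.004,0,0.006],0],[[-0.006,0,0.008],0],[[-0.007,0,0.01],0],[[-0.008,0,0.012],0],[[-0.010,0,0.014],0],[[-0.011,0,0.016],0]]'
python3 -c "
from h import *
foot(.145)"
```

```text
time_s: 12.93
tcp_pos: [0.5951, 0.0695, 0.2079]
ee_rot: [[-0.974, 0.228, -0.016], [0.228, 0.974, -0.004], [0.014, -0.008, -1.0]]
wrist_force: [-3.4, 1.1, -0.6]
opening: 0.258
time_s: 13.6
tcp_pos: [0.5976, 0.0689, 0.2037]
ee_rot: [[-0.974, 0.228, -0.016], [0.228, 0.974, -0.004], [0.015, -0.008, -1.0]]
wrist_force: [-4.4, 0.6, -1.5]
opening: 0.262
0.145 shares [-0.01   0.001  0.004] turn 0.001 dist mm 3.0 F [-4.4  0.6 -1.5] t 13.6 open 0.262 tcp [0.5976 0.0689 0.2037]
```

A lateral force of about 4 N shows the foot brushing the far cup wall. I'll shift about 3 mm off that wall and carry on slowly.

```bash
python3 -m jog '[[[0.005,0,0.004],0],[[0.01,0,0.007],0],[[0.01,0,0.007],0]]'
python3 -m jog '[[[-0.001,0,0.002],0],[[-0.003,0,0.004],0],[[-0.004,0,0.006],0],[[-0.006,0,0.008],0],[[-0.007,0,0.01],0],[[-0.008,0,0.012],0],[[-0.010,0,0.014],0],[[-0.011,0,0.016],0]]'
python3 -c "
from h import *
foot(.150)"
```

```text
time_s: 13.85
tcp_pos: [0.596, 0.0692, 0.2022]
ee_rot: [[-0.974, 0.228, -0.014], [0.228, 0.974, -0.004], [0.012, -0.007, -1.0]]
wrist_force: [-0.3, 0.2, -1.4]
opening: 0.259
time_s: 14.52
tcp_pos: [0.5987, 0.069, 0.199]
ee_rot: [[-0.974, 0.228, -0.013], [0.228, 0.974, -0.004], [0.012, -0.007, -1.0]]
wrist_force: [-4.9, 1.2, 5.6]
opening: 0.259
0.15 shares [-0.017 -0.001  0.001] turn 0.001 dist mm 4.0 F [-4.9  1.2  5.6] t 14.52 open 0.259 tcp [0.5987 0.069  0.199 ]
```

The force is now along the axis at about 8 N, so the foot is on the cup floor. I'll press at about 6 mm/s in short calls.

```bash
python3 -m jog '[[[-0.001,0,0.002],0],[[-0.002,0,0.003],0],[[-0.003,0,0.005],0],[[-0.005,0,0.007],0],[[-0.006,0,0.008],0],[[-0.007,0,0.010],0],[[-0.008,0,0.011],0],[[-0.009,0,0.013],0],[[-0.010,0,0.015],0],[[-0.012,0,0.016],0]]'
python3 -c "
from h import *
foot(.150)"
```

```text
time_s: 15.35
tcp_pos: [0.6034, 0.0684, 0.1964]
ee_rot: [[-0.974, 0.227, -0.009], [0.228, 0.974, -0.004], [0.008, -0.006, -1.0]]
wrist_force: [-2.2, 0.7, 4.7]
opening: 0.259
0.15 shares [ 0.002 -0.003 -0.009] turn 0.001 dist mm 2.0 F [-2.2  0.7  4.7] t 15.35 open 0.259 tcp [0.6034 0.0684 0.1964]
```

```bash
python3 -m jog '[[[-0.001,0,0.002],0],[[-0.002,0,0.003],0],[[-0.003,0,0.005],0],[[-0.004,0,0.007],0],[[-0.005,0,0.008],0],[[-0.006,0,0.010],0],[[-0.007,0,0.011],0],[[-0.008,0,0.013],0],[[-0.009,0,0.015],0],[[-0.010,0,0.017],0]]'
python3 -c "
from h import *
foot(.155)"
```

```text
time_s: 16.18
tcp_pos: [0.6048, 0.0683, 0.1921]
ee_rot: [[-0.974, 0.227, -0.011], [0.227, 0.974, -0.004], [0.01, -0.006, -1.0]]
wrist_force: [-3.9, 0.7, 6.3]
opening: 0.258
0.155 shares [-0.004 -0.004 -0.01 ] turn 0.001 dist mm 3.0 F [-3.9  0.7  6.3] t 16.18 open 0.258 tcp [0.6048 0.0683 0.1921]
```

```bash
python3 -m jog '[[[-0.001,0,0.002],0],[[-0.002,0,0.003],0],[[-0.003,0,0.005],0],[[-0.005,0,0.007],0],[[-0.006,0,0.008],0],[[-0.007,0,0.010],0],[[-0.008,0,0.011],0],[[-0.009,0,0.013],0],[[-0.010,0,0.015],0],[[-0.012,0,0.016],0]]'
python3 -c "
from h import *
foot(.160)
s=camera('scene');cv2.imwrite('pics/c8.png',cv2.resize(s[240:380,240:345],None,fx=4,fy=4,interpolation=cv2.INTER_CUBIC))"
```

```text
time_s: 17.02
tcp_pos: [0.608, 0.0673, 0.1878]
ee_rot: [[-0.974, 0.227, -0.011], [0.227, 0.974, -0.004], [0.009, -0.006, -1.0]]
wrist_force: [0.2, 0.6, -1.2]
opening: 0.261
0.16 shares [-0.002 -0.003 -0.011] turn 0.001 dist mm 3.0 F [ 0.2  0.6 -1.2] t 17.02 open 0.261 tcp [0.608  0.0673 0.1878]
```

View pics/c8.png

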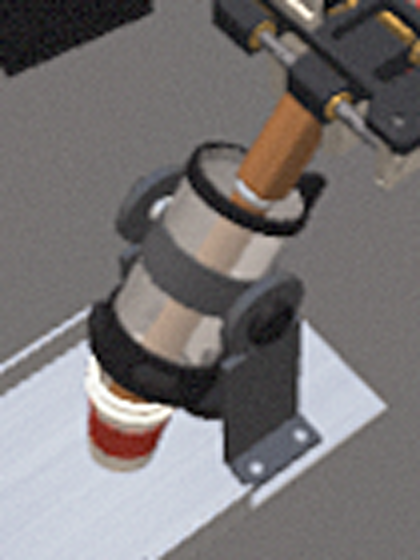

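The cups are out: rims clear of the outlet at (130,395), red band visible, and force back to zero. I'll withdraw along the axis.

```bash
python3 -m jog '[[[0.012,0,-0.016],0],[[0.023,0,-0.033],0],[[0.046,0,-0.065],0],[[0.07,0,-0.1],0],[[0.1,0,-0.14],0],[[0.13,0,-0.18],0],[[0.16,0,-0.225],0],[[0.19,0,-0.27],0],[[0.22,0,-0.31],0],[[0.25,0,-0.35],0]]'
python3 -m jog '[[[0.03,0,-0.04],0],[[0.06,0,-0.08],0],[[0.1,0,-0.14],0],[[0.14,0,-0.2],0],[[0.18,0,-0.25],0],[[0.21,0,-0.3],0],[[0.21,0,-0.36],0],[[0.21,0,-0.42],0],[[0.21,0,-0.42],0]]'
python3 - <<'E'
from h import *
go([.355,-.207,.3616],71.3)
s=camera("scene");t=camera("top");cv2.imwrite("pics/s9.png",s);cv2.imwrite("pics/t9.png",t)
cv2.imwrite("pics/c9.png",np.hstack([cv2.resize(s[180:380,235:385],None,fx=2.66,fy=2.66,interpolation=cv2.INTER_CUBIC),cv2.resize(t[100:300,220:370],None,fx=2.66,fy=2.66,interpolation=cv2.INTER_CUBIC)]))
E
```

```text
time_s: 17.9
tcp_pos: [0.5475, 0.0821, 0.2774]
ee_rot: [[-0.974, 0.227, -0.01], [0.227, 0.974, -0.004], [0.009, -0.006, -1.0]]
wrist_force: [0.0, 0.8, -1.4]
opening: 0.263
time_s: 18.65
tcp_pos: [0.4984, 0.095, 0.3865]
ee_rot: [[-0.974, 0.227, -0.004], [0.227, 0.974, -0.003], [0.003, -0.004, -1.0]]
wrist_force: [0.5, 0.8, -1.4]
opening: 0.257
shares [ 0.284 -1.306  0.106] turn 0.062 dist mm 335.0 F [ 0.5  0.8 -1.4] t 18.65 open 0.257 tcp [0.4984 0.095  0.3865]
```

View pics/c9.png

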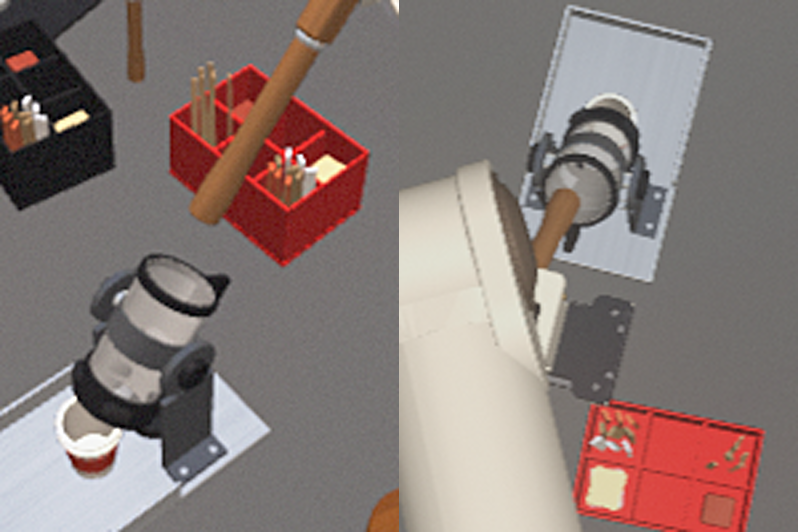

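The cups stand upright and intact in the tray, and the tube is still tipped. Now I'll measure the rod's lean and carry it back over the caddy.

```bash
python3 - <<'E'
from h import *
k=2.66
S=lambda u,v:(235+u/k-.3,180+v/k-.3);T=lambda u,v:(220+(u-399)/k-.3,100+v/k-.3)
def w2s(p): 
    c,s=np.cos(SY),np.sin(SY);d=p-ST;return np.array([c*d[0]+s*d[1],-s*d[0]+c*d[1],d[2]])
g=w2s(arm.read_state()["tcp_pos"])+[0,0,.019]
x,e=tri(ray("scene",S(208,212)),ray("top",T(567,201)));p=w2s(x);print(g,p,e,np.linalg.norm(g-p),np.degrees(np.arctan2(p[0]-g[0],g[2]-p[2])))
E
python3 -m jog '[[[0.03,-0.12,0],0.03],[[0.06,-0.25,0],0.06],[[0.09,-0.37,0],0.062],[[0.12,-0.5,0],0.062],[[0.14,-0.63,0],0.062],[[0.14,-0.7,0],0.062],[[0.14,-0.7,0],0.062]]'
python3 -c "
from h import *
go([.355,-.207,.3616],71.3)"
```

```text
[-0.18656991  0.00175537  0.40221241] [-0.0507933   0.0010093   0.24184373] [1.0, 1.0] 0.21012843033369216 40.25301778967917
time_s: 19.33
tcp_pos: [0.4214, -0.0727, 0.3832]
ee_rot: [[-0.945, 0.328, -0.011], [0.328, 0.945, -0.005], [0.009, -0.008, -1.0]]
wrist_force: [-0.4, -0.1, -1.9]
opening: 0.261
shares [ 0.074 -0.594  0.092] turn -0.005 dist mm 151.0 F [-0.4 -0.1 -1.9] t 19.33 open 0.261 tcp [ 0.4214 -0.0727  0.3832]
```

```bash
cat >> h.py <<'E'
PK=np.array([.4697,-.2511,0]);CY=np.radians(-18.7)
def pk(u,z,v=0): go(st2w([-u,v,z],PK,CY),71.3)
E
python3 -m jog '[[[0.02,-0.12,0],0],[[0.04,-0.25,0],0],[[0.074,-0.37,0.02],0],[[0.074,-0.5,0.05],0],[[0.074,-0.594,0.09],0],[[0.074,-0.594,0.09],0],[[0.074,-0.594,0.09],0]]'
python3 - <<'E'
from h import *
pk(.127,.31);pk(.127,.209)
s=camera("scene");cv2.imwrite("pics/s10.png",s)
c=cv2.resize(s[130:280,180:310],None,fx=4,fy=4,interpolation=cv2.INTER_CUBIC)
cc=get_calibration("scene")
for p in([0,0,.085],[.025,0,.085],[-.025,0,.085],[.009,0,.168]):
    q=cv2.projectPoints(st2w(p,PK,CY)[None],np.array(cc["rvec"],float),np.array(cc["tvec"],float),np.array(cc["mtx"]),None)[0].ravel();cv2.circle(c,(int((q[0]-180)*4),int((q[1]-130)*4)),3,(255,0,255),-1)
cv2.imwrite("pics/c10.png",c)
E
```

```text
time_s: 19.92
tcp_pos: [0.354, -0.2071, 0.3606]
ee_rot: [[-0.944, 0.331, -0.014], [0.331, 0.944, -0.003], [0.012, -0.008, -1.0]]
wrist_force: [0.5, 0.4, -1.9]
opening: 0.262
shares [ 0.011 -0.017  0.203] turn -0.007 dist mm 51.0 F [ 0.5  0.4 -1.9] t 19.92 open 0.262 tcp [ 0.354  -0.2071  0.3606]
shares [ 0.006 -0.014  0.607] turn -0.007 dist mm 152.0 F [ 0.5  0.4 -1.9] t 19.92 open 0.262 tcp [ 0.354  -0.2071  0.3606]
```

I've reached the picture limit, so from here I'll go by numbers and force readings. Lowering the foot into the pocket.

```bash
python3 -m jog '[[[0.008,-0.01,0.1],-0.005],[[0.008,-0.01,0.2],-0.005],[[0.008,-0.01,0.3],-0.005],[[0.008,-0.01,0.4],-0.005],[[0.008,-0.01,0.48],-0.005],[[0.008,-0.01,0.52],-0.005],[[0.008,-0.01,0.52],-0.005]]'
python3 -c "
from h import *
pk(.127,.209)"
```

```text
time_s: 20.55
tcp_pos: [0.3497, -0.2063, 0.2292]
ee_rot: [[-0.948, 0.318, -0.017], [0.319, 0.948, -0.001], [0.015, -0.006, -1.0]]
wrist_force: [-0.1, -0.6, -2.0]
opening: 0.262
shares [-0.005 -0.015  0.081] turn 0.001 dist mm 21.0 F [-0.1 -0.6 -2. ] t 20.55 open 0.262 tcp [ 0.3497 -0.2063  0.2292]
```

```bash
python3 -m jog '[[[0,-0.01,0.02],0],[[0,-0.01,0.04],0],[[0,-0.01,0.06],0],[[0,-0.01,0.08],0],[[0,-0.01,0.08],0]]'
python3 - <<'E'
from h import *
pk(.127,.209)
# rod mask in the scene view: lowest visible brown pixel column vs. the projected rim points
s=camera("scene");cc=get_calibration("scene")
pr=lambda p:cv2.projectPoints(st2w(p,PK,CY)[None],np.array(cc["rvec"],float),np.array(cc["tvec"],float),np.array(cc["mtx"]),None)[0].ravel().round(1)
for p in([0,0,.085],[.025,0,.085],[-.025,0,.085],[0,.025,.085],[0,-.025,.085],[-.009,0,.085]):print(p,pr(p))
h=cv2.cvtColor(s,cv2.COLOR_BGR2HSV);m=cv2.inRange(h,(5,90,60),(18,255,230))
for v in range(150,232,5):
    x=np.where(m[v,200:320])[0]+200
    if len(x):print(v,x.min(),x.max(),len(x),end=" | ")
E
```

```text
time_s: 20.97
tcp_pos: [0.3496, -0.2091, 0.2092]
ee_rot: [[-0.948, 0.319, -0.014], [0.319, 0.948, -0.002], [0.013, -0.007, -1.0]]
wrist_force: [1.9, -1.2, -0.3]
opening: 0.262
shares [-0.001 -0.005  0.001] turn 0.001 dist mm 1.0 F [ 1.9 -1.2 -0.3] t 20.97 open 0.262 tcp [ 0.3496 -0.2091  0.2092]
[0, 0, 0.085] [253.9 206. ]
[0.025, 0, 0.085] [245.7 209.5]
[-0.025, 0, 0.085] [261.9 202.5]
[0, 0.025, 0.085] [258.5 211.4]
[0, -0.025, 0.085] [249.3 200.7]
[-0.009, 0, 0.085] [256.8 204.7]
150 282 291 10 | 155 279 291 13 | 160 221 289 25 | 165 224 288 18 | 170 225 288 22 | 175 269 288 17 | 180 266 274 9 | 185 220 287 18 | 190 216 287 23 | 195 217 287 26 | 200 218 288 28 | 205 219 314 30 | 210 220 315 30 | 215 250 315 10 | 220 236 315 13 | 225 236 315 22 | 230 236 315 18 |
```

A light +2 N in x says the shank rests on the near rim, so the foot is in the pocket. I'll stand it up against the far pocket wall with a soft grip.

```bash
python3 -m jog '[[[-0.05,0,-0.02],0],[[-0.1,0,-0.04],0],[[-0.143,0,-0.056],0],[[-0.2,0,-0.075],0],[[-0.272,0,-0.096],0],[[-0.34,0,-0.108],0],[[-0.41,0,-0.116],0],[[-0.48,0,-0.124],0],[[-0.53,0,-0.128],0],[[-0.56,0,-0.128],0]]' 0 8
python3 -m jog '[[[-0.02,0,0],0],[[-0.02,0,0],0],[[-0.02,0,0],0]]'
python3 - <<'E'
from h import *
pk(0,.19)
s=camera("scene");t=camera("top");cv2.imwrite("pics/s11.png",s);cv2.imwrite("pics/t11.png",t)
h=cv2.cvtColor(s,cv2.COLOR_BGR2HSV);m=cv2.inRange(h,(5,90,60),(18,255,230))
for v in range(140,215,6):
    x=np.where(m[v,232:280])[0]+232
    if len(x):print(v,x.min(),x.max(),len(x),end=" | ")
cc=get_calibration("scene")
g=arm.read_state()["tcp_pos"]
for dz in(-.02,-.06,-.1,-.14):print(dz,cv2.projectPoints((g+[0,0,dz])[None],np.array(cc["rvec"],float),np.array(cc["tvec"],float),np.array(cc["mtx"]),None)[0].ravel().round(1))
E
```

```text
time_s: 21.85
tcp_pos: [0.4838, -0.2539, 0.24]
ee_rot: [[-0.948, 0.318, -0.015], [0.318, 0.948, -0.002], [0.013, -0.007, -1.0]]
wrist_force: [-0.6, -0.3, -1.2]
opening: 0.259
time_s: 22.1
tcp_pos: [0.4881, -0.2554, 0.2396]
ee_rot: [[-0.948, 0.318, -0.015], [0.319, 0.948, -0.002], [0.014, -0.007, -1.0]]
wrist_force: [-0.6, 0.4, -2.8]
opening: 0.264
shares [ 0.072 -0.006  0.2  ] turn 0.001 dist mm 53.0 F [-0.6  0.4 -2.8] t 22.1 open 0.264 tcp [ 0.4881 -0.2554  0.2396]
152 235 235 1 | 158 235 239 5 | 164 236 240 5 | 170 237 248 12 | 176 241 246 6 | 182 241 248 8 | 188 242 249 8 | 194 243 250 8 | 200 243 251 9 | 206 232 252 10 | 212 245 254 10 | -0.02 [243.3 169.4]
-0.06 [244.9 181.9]
-0.1 [246.3 193.7]
-0.14 [247.6 205. ]
```

The rod pixels match a vertical line below the TCP to within 1 px, so it is upright. I'll centre it, lower to the floor and release.

```bash
python3 -m jog '[[[0.03,0,0],0],[[0.06,0,0.03],0],[[0.065,0,0.07],0],[[0.065,0,0.11],0],[[0.065,0,0.15],0],[[0.065,0,0.165],0],[[0.065,0,0.172],0],[[0.065,0,0.178],0]]' 0 15
python3 -m jog '[[[0,0,0.004],0],[[0,0,0.008],0],[[0,0,0.012],0],[[0,0,0.012],0]]' 0 8
python3 -c "
from h import *
pk(0,.19)"
```

```text
time_s: 22.87
tcp_pos: [0.4742, -0.2511, 0.1976]
ee_rot: [[-0.948, 0.318, -0.01], [0.319, 0.948, -0.004], [0.009, -0.007, -1.0]]
wrist_force: [-0.8, 1.5, 17.8]
opening: 0.26
time_s: 23.2
tcp_pos: [0.4766, -0.2518, 0.1964]
ee_rot: [[-0.948, 0.318, -0.006], [0.318, 0.948, -0.005], [0.004, -0.007, -1.0]]
wrist_force: [1.2, 0.6, 9.0]
opening: 0.259
shares [ 0.027 -0.006  0.026] turn 0.002 dist mm 9.0 F [1.2 0.6 9. ] t 23.2 open 0.259 tcp [ 0.4766 -0.2518  0.1964]
```

Floor contact is at z≈0.196, the original grasp height. Releasing slowly and rising clear.

```bash
python3 -m jog '[[[0,0,0],0],[[0,0,0],0],[[0,0,0],0],[[0,0,0],0],[[0,0,0],0],[[0,0,0],0]]' 0.7
python3 -m jog '[[[0,0,-0.08],0],[[0,0,-0.2],0],[[0,0,-0.34],0],[[0,0,-0.5],0],[[0,0,-0.6],0],[[0,0,-0.6],0],[[0,0,-0.6],0]]'
python3 -m jog '[[[0.3,0,0],0],[[0.3,0,0],0],[[0.3,0,0],0],[[0.3,0,0],0],[[0.3,0,0],0],[[0.3,0,0],0]]'
python3 - <<'E'
from h import *
a=arm.read_state();print(a["tcp_pos"],a["wrist_force"].round(1))
s=camera("scene");t=camera("top");cv2.imwrite("pics/s12.png",s);cv2.imwrite("pics/t12.png",t)
s0=cv2.imread("pics/scene0.png");t0=cv2.imread("pics/top0.png")
h=cv2.cvtColor(s,cv2.COLOR_BGR2HSV);m=cv2.inRange(h,(5,90,60),(18,255,230))
h0=cv2.cvtColor(s0,cv2.COLOR_BGR2HSV);m0=cv2.inRange(h0,(5,90,60),(18,255,230))
for v in range(158,216,8):
    f=lambda m:(lambda x:(x.min(),x.max()) if len(x) else None)(np.where(m[v,238:262])[0]+238)
    print(v,f(m0),f(m))
for n,a,b in(("scene",s0,s),("top",t0,t)):
    d=cv2.absdiff(cv2.GaussianBlur(a,(5,5),0),cv2.GaussianBlur(b,(5,5),0)).max(2)>30
    k,_,st,_=cv2.connectedComponentsWithStats(d.astype(np.uint8))
    print(n,[r[:5].tolist() for r in st[1:] if r[4]>15])
E
```

```text
time_s: 23.7
tcp_pos: [0.4763, -0.2517, 0.196]
ee_rot: [[-0.948, 0.318, -0.007], [0.318, 0.948, -0.005], [0.005, -0.007, -1.0]]
wrist_force: [0.1, 0.5, -0.3]
opening: 0.647
time_s: 24.28
tcp_pos: [0.4781, -0.2514, 0.3477]
ee_rot: [[-0.948, 0.318, -0.003], [0.318, 0.948, -0.007], [0.001, -0.007, -1.0]]
wrist_force: [0.7, 0.9, -0.4]
opening: 0.701
time_s: 24.78
tcp_pos: [0.4077, -0.2276, 0.3473]
ee_rot: [[-0.948, 0.318, -0.003], [0.318, 0.948, -0.006], [0.001, -0.007, -1.0]]
wrist_force: [0.4, -0.1, 0.0]
opening: 0.702
[ 0.4077371  -0.22757621  0.34730958] [ 0.4 -0.1  0. ]
158 None None
166 (np.int64(241), np.int64(251)) (np.int64(244), np.int64(254))
174 (np.int64(242), np.int64(252)) (np.int64(245), np.int64(255))
182 (np.int64(243), np.int64(253)) (np.int64(246), np.int64(256))
190 (np.int64(245), np.int64(253)) (np.int64(249), np.int64(256))
198 (np.int64(246), np.int64(253)) (np.int64(250), np.int64(256))
206 (np.int64(240), np.int64(254)) (np.int64(240), np.int64(258))
214 (np.int64(248), np.int64(255)) (np.int64(252), np.int64(258))
scene [[254, 0, 11, 10, 102], [427, 0, 91, 50,
[... 173 characters left out ...]
], [404, 99, 3, 10, 22], [453, 112, 6, 8, 25], [249, 159, 11, 57, 189], [240, 161, 11, 40, 130], [634, 201, 6, 7, 19], [247, 204, 5, 15, 59], [622, 207, 18, 31, 334], [625, 240, 15, 16, 68], [278, 275, 44, 40, 919], [276, 278, 11, 9, 21], [258, 305, 38, 55, 1023], [287, 336, 8, 4, 23]]
top [[272, 137, 39, 59, 942], [296, 177, 8, 8, 33], [281, 227, 215, 253, 17301], [380, 238, 18, 17, 204], [418, 238, 10, 13, 70], [403, 248, 9, 7, 43], [380, 253, 28, 11, 74], [415, 254, 6, 10, 21], [372, 256, 37, 29, 561], [410, 269, 9, 9, 48], [0, 329, 61, 52, 1360], [0, 350, 6, 17, 84], [0, 372, 67, 77, 3137], [52, 389, 235, 91, 12636], [337, 431, 13, 28, 172], [271, 439, 36, 41, 422], [98, 475, 12, 5, 40]]
```

The muddler stands upright in its pocket, about 3 px from where it started. Only the tube and cups, the muddler and the arm differ from the first pictures. Handing in.

```bash
python3 -c "
from workcell import arm
print(arm.sign_off(),arm.read_state()['time_s'])"
```

```text
the job is handed in; nothing more can be done
the job is handed in; nothing more can be done
```

The job is done and handed in at about 25 s of the 72 s allowed.

**What I did**
- **Tube:** I tipped it by the fin to its stop, where the push rose to about 15 N, and left it tipped.
- **Muddler:** I gripped the larger brown one and leaned it on the pocket rim so that it matched the tube's tilt. Then I slid it down the tube.
- **Cups:** I pressed them out at about 6 mm/s and stopped when the force fell to zero. Readings came only at the end of each short move, and the highest was about 9 N along the axis.
- **Return:** I stood the muddler up against the pocket wall, lowered it to the floor and let go.

**Last checks**
- The last picture I viewed, after drawing the muddler out, showed the cups upright and undamaged in the tray with the tube tipped.
- The muddler is vertical in its pocket, about 3 px from where it started.
- Comparing the images with the first ones showed changes only at the tube and cups, the muddler and the arm. The arm had covered the area near itself, so that part was not compared.
- The wrist force was about 0, with the robot clear of everything.

**What disagreed or went less smoothly**
- I measured the muddler's lean as about 40° against the tube's 35.5°. The foot brushed the cup wall at about 4 N until I shifted it 3 mm.
- Setting the muddler down pressed on the caddy floor with about 18 N for a moment.
- After reaching the 12-picture limit, I checked the placing by numbers only.

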